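Index the parts table to the next station

TASK

Slowly push the orange-capped post of the hand-driven index table clockwise (seen from above) by exactly one station, so that the white charger comes round to the front pointer and an index pin clicks over the brass spring latch and stands a good centimetre past it. Then turn the table gently back until that pin stops against the flat side of the latch and press it home there with a push of about 12 N on the post for a full second, never loading the latch with more than 14 N. Let go and leave the table seated there, with the loose tools and parts around it undisturbed.

Things in the scene. Friction and masses are not known exactly. Their poses are not given: they have to be found in the camera images.
- index_base: Grey base of the index table, fixed to the bench; round foot 200 mm across. Origin on the table's turning axis at bench height, z up; its -x axis points to the front, along the yellow line (pointer) on the short front foot, which reaches 142 mm from the axis.
- table: Aluminium turning table, 208 mm across, top 36 mm over the bench. Origin: on its upright axis, at the underside (26 mm up). Six stations 60 deg apart; six 8 mm upright index pins on lugs at 112 mm radius. Dry friction, about 1.5 N at the post, holds it where left; no spring turns it. At the start it must turn 33 to 59 deg clockwise to the new stop.
- post (a point): On the axis of the table's upright drive post, 101 mm above the bench, at the lower edge of its orange cap (cap top 113 mm above the bench). Round, 14 mm thick (cap 15), plain from 43 mm above the bench up; 92 mm from the turning axis, 30 deg clockwise ahead of the charger's nest. Push or straddle it from above; over 70 mm above the bench nothing else is in the way.
- next_nest (a point): Centre of the nest with the white cube charger, the one to bring to the front: 72 mm from the turning axis, 40 mm above the bench, turns with the table. Nests are black, round, 60 mm across; the charger (42 x 42 mm, top 67 mm above the bench) is the highest load; all loads (also two tins, a plug) are fixed in their nests.
- front_mark (a point): Fixed point over the front foot, in line with the yellow pointer: 72 mm from the turning axis towards the base's -x, 40 mm above the bench. The charger's nest stands here, up to 5 mm to either side, when the table is properly seated on the latch.
- latch: Blue housing of the spring latch, 40 x 56 mm, top 46 mm above the bench, fixed on the base, 165 mm from the axis, 60 deg clockwise of the base's +x. Origin under its middle. Its brass nose reaches to the rim: a pin going clockwise pushes the slanted side away (3 to 5 N, more if pushed fast, at the post over 20 mm, then a click); the flat side is a hard stop for that pin coming back.
- phone_black: Loose black phone, 146 x 71 x 8 mm, bystander. Origin under its middle.
- driver_violet: Loose violet screwdriver, 122 x 12 x 10 mm, bystander.
- driver_red: Loose red screwdriver, 122 x 12 x 10 mm, bystander.
- tweezers_blue: Loose blue tweezers, 128 x 12 x 7 mm, bystander.
- solder_spool: Loose blue and white wire spool, 55 mm across, 44 mm high, bystander.
- battery_cell: Loose flat black battery, 85 x 44 x 5 mm, bystander.
- latch_top (a point): Middle of the housing's top, 46 mm above the bench. The nose under it is set up to 6 mm either way along the rim, which is not measured: the stop must be felt. 12 N on the post gives about 8.5 N between pin and nose, as the pin's radius is larger and the bearing rubs. The stop is stiff: close in slowly.

How it is judged:
By the outcome, as a careful person would: the job done as asked, in the order asked, and still so for the second after the job is handed in, with the robot touching nothing.
It also fails if it takes over 48 s, if anything falls off the work surface, if the arm or the gripper's body presses on something with over 40 N, if the wrist force passes 120 N, or if a joint passes its speed limit or range.

ROBOT

A 6-joint arm with a two-finger parallel gripper is mounted at the origin on a cart in front of the work surface, level with it; the furniture and walls round the work are solid. World frame = base frame: x ahead of the robot, y to its left, z up, the work surface at z = 0. Lengths are in m, angles in rad, forces in N, time in s.
With the tool pointing down it reaches from about 0.35 to 0.975 m from the base axis. Payload 4.9 kg.
Tool frame: the origin (TCP) lies midway between the tips of the shut fingers; the grasp point (between the pads) lies 19 mm behind it; y points along the fingers, z is the direction in which the jaws open and shut, and the axes are right-handed (so a half turn about y gives the same grasp; the last joint's range is limited). The gripper opens to 85 mm and grips with 20 to 120 N. Pads are 22 mm wide; open, the fingers measure 114 mm over their backs; the gripper's body (76 mm by 85 mm) begins 54 mm behind the grasp point. The pads swing forward as they close: fully open they stand 13 mm farther back than shut.
Start: joints at [-1.3, 0.053, 1.613, -0, 1.476, -0.119], TCP at [0.237, -0.578, 0.231] pointing down, gripper open.
Joint ranges: [-3.01, 3.01], [-1.01, 2.22], [0.06, 2.58], [-1.02, 4.17], [0.09, 2.62], [-3.14, 3.14]. Speed limits (rad/s): [2.57, 2.57, 3.14, 3.14, 3.14, 3.14].

INTERFACE

Orientations are given as a unit quaternion [w, x, y, z].
In Python, from plant import * gives the robot as it stands.
- The arm moves only by the shell command python3 -m crank 'ROWS'. ROWS is JSON, a list that holds one entry, the list of rows, each a list of 5 numbers: the gripper command: -1 is shut, 1 is fully open, values between are in proportion, then the shift along the tool's x, y, z in cm, then the turn about the tool's y in degrees. In form: [[[jaw, dx, dy, dz, twist], ...]]. A call has 1 to 8 rows; each row shifts and turns the commanded pose from where the row before left it, along the tool's axes as they then stand; what a row does not reach is not made up. A row lasts 1/8 s, in which the tool goes at most 62.5 mm and 10.7 degrees, less where a joint would pass 70% of its speed; a pose out of reach is approached as far as the arm can. A call with a gripper value outside its range is refused whole. The fingers move at their own pace and stop on an object; the grip force is fixed at half the most. Time passes only in rows, so rows that do not move let the fingers close. It gives the time, the measured TCP pose, the force and the opening at its end, in the units of the state.
- state(): the state, without advancing time (a new reading comes with each control period).
- grab_frame(name): name is "scene" or "side" or "wrist"; returns a dict with "frame" (480x640x3 uint8, red, green, blue), "fx", "fy", "cx", "cy" (pixels), "pose" (4x4, takes a point from camera to world coordinates). Camera axes: x right, y up, looking along -z (the intrinsics and any distortion apply to the point x, -y, -z); pixel columns grow to the right and rows downward; lengths in m; the calibration is good to about 2 mm. A picture is of the moment at which its call begins. There is no depth.
- job_done(): hands the job in, once; it reports no verdict.
The state is a dict: "time": time; "joint_pos": joint angles; "joint_vel": joint speeds; "joint_efforts": joint torques, N m; "tool_pos": TCP position; "tool_rot": TCP orientation; "contact_force": force on the tool from outside, world axes, zero at the start; "ft_torque": the same for the moment, N m; "gripper_width": opening from 0.0 (shut) to 1.0 (fully open).
Only numpy, scipy, OpenCV 4.12 (cv2) and the standard library are available. Lean on these libraries where they do the work, as an engineer would, in place of code of your own. Each camera call takes 0.05 s, during which the arm holds its last target.

## Working session

There is one attempt and no reset: what is moved stays moved. The work goes in short steps, Python scripts to look and compute and a shell command to move; the robot and the scene stay as the last step left them, time stands still between calls to the robot, and variables do not carry over. Pictures are saved under pics/ and viewed, and the job is handed in when it is done.

```bash
ls; mkdir -p pics; python3 - <<'E'
from plant import *
import cv2
s=state(); print(s)
for n in ("scene","side","wrist"):
    f=grab_frame(n); cv2.imwrite(f"pics/{n}0.png",f["frame"][:,:,::-1]); print(n,{k:v for k,v in f.items() if k!="frame"})
E
```

```text
pics
{'time': 0.0, 'joint_pos': array([-1.29997884e+00,  5.33716587e-02,  1.61432223e+00,  1.82600581e-05,
        1.47599809e+00, -1.19010053e-01]), 'joint_vel': array([-0.00083899, -0.00020718, -0.00160292, -0.00253699,  0.00229909,
        0.00159893]), 'joint_efforts': array([-2.14123042e-04, -3.93693602e+01, -3.70172632e+01, -2.65022763e-04,
        6.94878850e-03,  1.24062151e-05]), 'tool_pos': array([ 0.2373465 , -0.57749399,  0.23003699]), 'tool_rot': array([ 0.13690326, -0.13700301,  0.69445758, -0.69297644]), 'contact_force': array([-0.97303789, -0.20907724, -1.13410329]), 'ft_torque': array([-0.01874455, -0.01644972,  0.03487874]), 'gripper_width': 0.9996996872181779}
scene {'fx': 471.5341211872681, 'fy': 471.5341211872681, 'cx': 318.96879024252695, 'cy': 238.34426248040657, 'pose': array([[-0.74125003,  0.4843507 , -0.46470722, -0.09647003],
       [-0.67121285, -0.53966965,  0.50816334,  0.55232139],
       [-0.00465911,  0.68859354,  0.72513256,  1.01804052],
       [ 0.        ,  0.        ,  0.        ,  1.        ]])}
side {'fx': 587.9273493842546, 'fy': 587.9273493842546, 'cx': 320.2024097251141, 'cy': 235.87166363534652, 'pose': array([[ 0.98843919,  0.0831633 , -0.12677475,  0.30584059],
       [-0.15085798,  0.45583974, -0.87718413, -1.49749878],
       [-0.01516055,  0.88616816,  0.4631157 ,  0.80480011],
       [ 0.        ,  0.        ,  0.        ,  1.        ]])}
wrist {'fx': 428.0464133811834, 'fy': 428.0464133811834, 'cx': 316.590349588637, 'cy': 241.64449474902142, 'pose': array([[ 0.3803518 ,  0.87851621,  0.28903594,  0.31158628],
       [-0.92484097,  0.36173932,  0.11753233, -0.5466469 ],
       [-0.00130161, -0.31201591,  0.95007598,  0.37207438],
       [ 0.        ,  0.        ,  0.        ,  1.        ]])}
```

View pics/scene0.png

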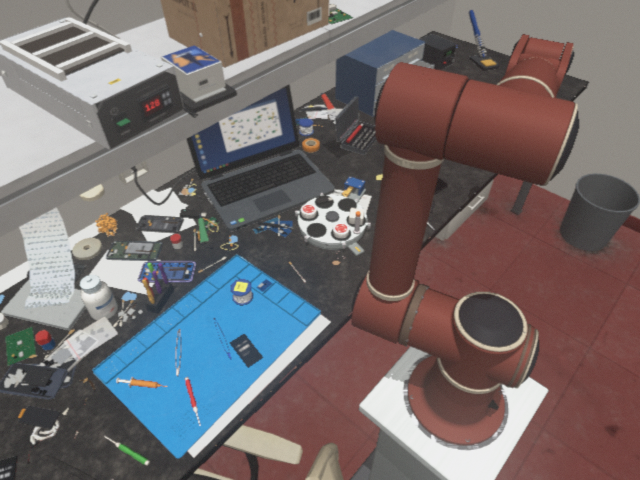

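View pics/side0.png

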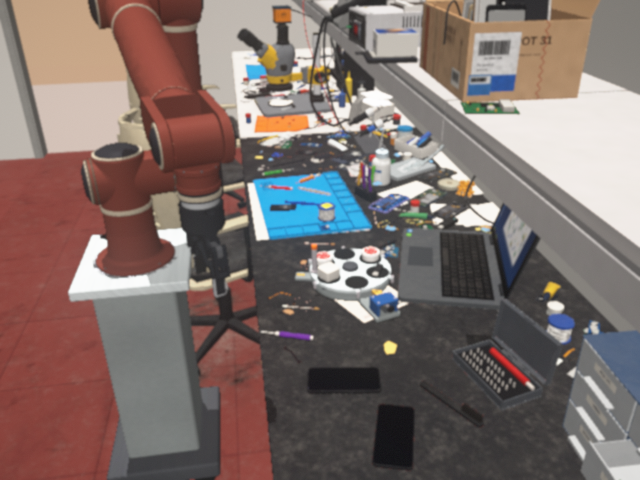

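View pics/wrist0.png

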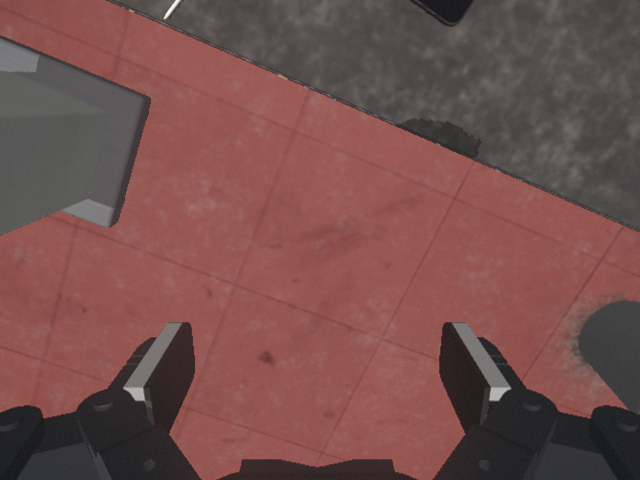

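The index table shows at about scene (335,220) and side (350,270), with the latch housing at side (383,303). The charger and post are near side (325,270) and (314,250). I'll enlarge both crops.

```bash
python3 - <<'E'
import cv2
a=cv2.imread("pics/scene0.png")[165:265,280:400]; cv2.imwrite("pics/sc_c.png",cv2.resize(a,None,fx=6,fy=6,interpolation=cv2.INTER_CUBIC)[:600])
a=cv2.imread("pics/side0.png")[230:330,285:415]; cv2.imwrite("pics/si_c.png",cv2.resize(a,None,fx=6,fy=6,interpolation=cv2.INTER_CUBIC))
E
```

```text
(no output)
```

View pics/sc_c.png

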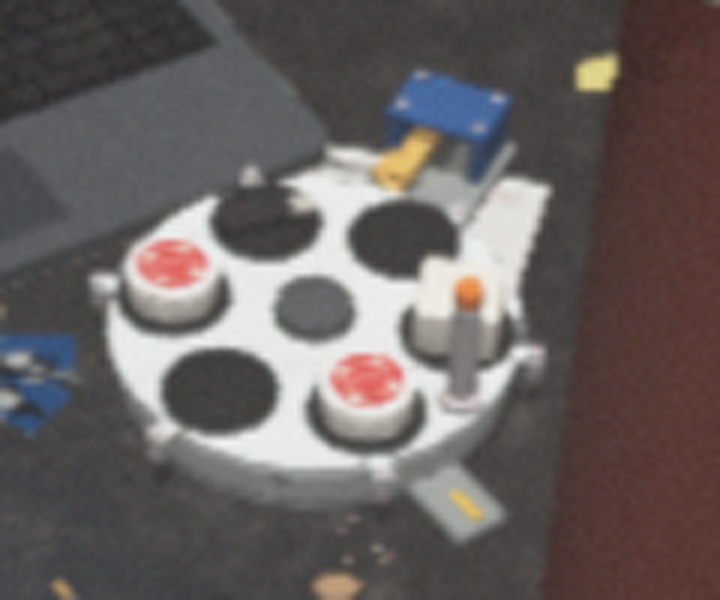

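View pics/si_c.png

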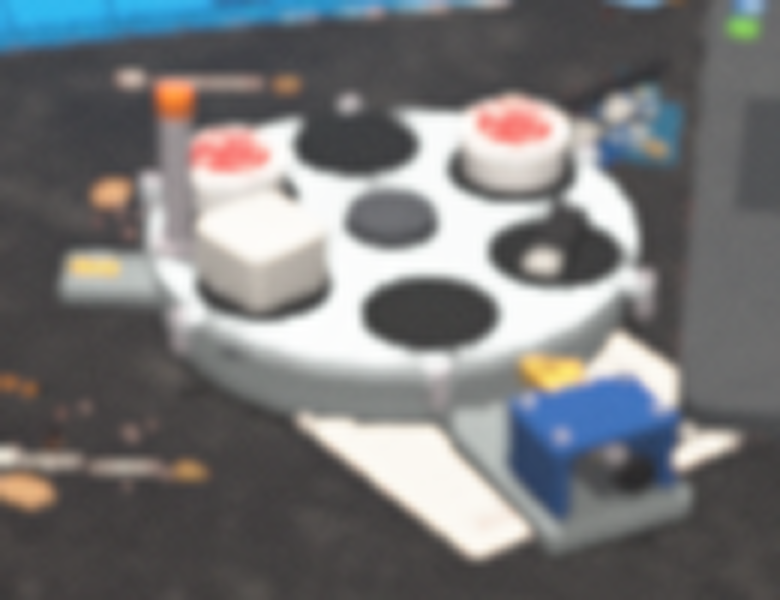

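```bash
cat > h.py <<'E'
import numpy as np, cv2
def ray(f,u,v):
    d=np.array([(u-f["cx"])/f["fx"],-(v-f["cy"])/f["fy"],-1.]); P=f["pose"]
    d=P[:3,:3]@d; return P[:3,3],d/np.linalg.norm(d)
def plane(f,u,v,z):
    o,d=ray(f,u,v); return o+d*(z-o[2])/d[2]
def tri(f1,p1,f2,p2):
    o1,d1=ray(f1,*p1);o2,d2=ray(f2,*p2)
    t=np.linalg.lstsq(np.c_[d1,-d2],o2-o1,rcond=None)[0]
    a=o1+t[0]*d1;b=o2+t[1]*d2
    return (a+b)/2,np.linalg.norm(a-b)
def blobs(f,roi,lo,hi,minA=4):
    x0,y0,x1,y1=roi
    hsv=cv2.cvtColor(f["frame"][y0:y1,x0:x1],cv2.COLOR_RGB2HSV)
    m=cv2.inRange(hsv,lo,hi)
    n,_,st,c=cv2.connectedComponentsWithStats(m)
    return [(st[i,4],c[i]+[x0,y0],st[i,:4]+[x0,y0,0,0]) for i in range(1,n) if st[i,4]>=minA]
def fr(s,d=2): return np.round(np.array(s)*1000,d)
E
python3 - <<'E'
from plant import *
from h import *
sc=grab_frame("scene");si=grab_frame("side")
R1=(285,170,380,262);R2=(290,238,405,328)
for nm,lo,hi in(("orange",(3,150,120),(14,255,255)),("yellow",(17,100,120),(30,255,255)),("blue",(105,120,60),(125,255,255)),("dark",(0,0,0),(180,120,75))):
  for f,R in((sc,R1),(si,R2)):
    print(nm,[(b[0],b[1].round(1),b[2]) for b in blobs(f,R,lo,hi,6)])
# manual
def S(u,v): return (280+(u+.5)/6-.5,165+(v+.5)/6-.5)
def D(u,v): return (285+(u+.5)/6-.5,230+(v+.5)/6-.5)
for n,a,b in (("hub",(315,308),(391,217)),("cap",(468,291),(175,98)),("latch",(450,103),(597,410)),("pointer",(466,503),(95,266))):
    p,e=tri(sc,S(*a),si,D(*b)); print(n,fr(p),e*1000)
# nest centres at z=.04ish
for n,a,b in(("emptyA",(404,239),(430,312)),("emptyB",(219,391),(357,140)),("plug",(266,221),(556,252))):
    p,e=tri(sc,S(*a),si,D(*b)); print(n,fr(p),e*1000)
E
```

```text
orange [(np.int32(9), array([357.7, 213.4]), array([357, 212,   3,   4]))]
orange [(np.int32(23), array([313.6, 246.4]), array([311, 245,   6,   4]))]
yellow [(np.int32(52), array([347.2, 191.1]), array([342, 187,  11,   9])), (np.int32(7), array([357.3, 248.7]), array([356, 247,   4,   4]))]
yellow [(np.int32(7), array([300., 274.]), array([297, 274,   7,   1])), (np.int32(37), array([376.4, 291.4]), array([372, 290,  10,   4]))]
blue [(np.int32(105), array([354.5, 182.2]), array([347, 178,  17,  11])), (np.int32(26), array([288.4, 222.5]), array([285, 221,   7,   5])), (np.int32(18), array([287.4, 230.5]), array([285, 229,   6,   4]))]
blue [(np.int32(6), array([386.7, 254.8]), array([386, 254,   3,   3])), (np.int32(279), array([382.2, 301.6]), array([371, 294,  27,  21]))]
dark [(np.int32(258), array([296.4, 174.4]), array([285, 170,  31,  14])), (np.int32(2304), array([340.9, 221.5]), array([285, 170,  95,  92])), (np.int32(127), array([323.4, 201.7]), array([316, 196,  17,  11])), (np.int32(131), array([346.5, 203.9]), array([339, 199,  17,  11])), (np.int32(167), array([291.7,
[... 591 characters left out ...]
, (np.int32(2244), array([327.9, 310.4]), array([290, 265, 115,  63])), (np.int32(97), array([378.1, 270.8]), array([368, 266,  19,  11])), (np.int32(157), array([356.3, 281.8]), array([347, 277,  20,  10])), (np.int32(35), array([394.3, 282.8]), array([389, 276,   9,  12])), (np.int32(40), array([389.8, 308.8]), array([385, 306,   9,   6]))]
hub [ 563.61 -227.53   40.82] 1.5082833341329067
cap [ 472.   -229.68  108.64] 1.1574169149649314
latch [ 611.55 -392.16   44.87] 2.0744999555309076
pointer [ 439.88 -197.02   11.68] 0.7941068082263899
emptyA [ 565.57 -299.34   37.34] 1.5338917511528578
emptyB [ 562.39 -154.71   38.06] 2.2921976964296276
plug [ 627.29 -262.31   37.4 ] 1.3287195292971923
```

```bash
cat >> h.py <<'E'
from scipy.spatial.transform import Rotation as Ro
C=np.array([563.8,-227.3])/1000
def rot(s): q=s["tool_rot"]; return Ro.from_quat([q[1],q[2],q[3],q[0]]).as_matrix()
def post(a,r=92.): a=np.radians(a); return C+r/1000*np.array([np.cos(a),np.sin(a)])
def rep(s):
    R=rot(s); p=s["tool_pos"]; d=p[:2]-C
    F=np.array(s["contact_force"]); 
    print("t",round(s["time"],2),"p",fr(p,1),"z-ang",round(np.degrees(np.arctan2(R[1,2],R[0,2])),1),"ydir",R[:,1].round(3),"Ftool",(R.T@F).round(2),"w",round(s["gripper_width"],3),"ang",round(np.degrees(np.arctan2(d[1],d[0]))%360,2),"r",round(np.linalg.norm(d)*1000,1))
def go(s,tgt,zang=None):
    R=rot(s); print("tool delta cm",(R.T@(np.array(tgt)-s["tool_pos"])*100).round(2), "(in present axes)")
E
python3 - <<'E'
from plant import *
from h import *
s=state(); rep(s); print(rot(s).round(3))
go(s,[*post(181.5),.2])
E
```

```text
t 0.25 p [ 237.4 -577.8  230.7] z-ang -67.7 ydir [-0.     0.001 -1.   ] Ftool [-0.28  0.85 -0.14] w 0.999 ang 227.04 r 479.0
[[-0.925 -0.     0.38 ]
 [-0.38   0.001 -0.925]
 [-0.    -1.    -0.001]]
tool delta cm [-34.91   3.1  -23.29] (in present axes)
```

```bash
python3 -m crank '[[[0.2,-3.5,0,-2.33,0],[-0.2,-3.5,0,-2.33,0],[-0.2,-3.5,0,-2.33,0],[-0.2,-3.5,0,-2.33,0],[-0.2,-3.5,0,-2.33,0],[-0.2,-3.5,0,-2.33,0],[-0.2,-3.5,0,-2.33,0],[-0.2,-3.5,0,-2.33,0]]]'
python3 -m crank '[[[-0.2,-3.5,0,-2.33,0],[-0.2,-3.5,0,-2.33,0],[-0.2,0,0,0,7],[-0.2,0,0,0,7],[-0.2,0,0,0,6.8],[-0.2,0,0,0,0]]]'
python3 - <<'E'
from plant import *
from h import *
s=state(); rep(s); go(s,[*post(181.5),.2])
w=grab_frame("wrist"); cv2.imwrite("pics/w1.png",w["frame"][:,:,::-1])
f=grab_frame("side"); cv2.imwrite("pics/si1.png",cv2.resize(f["frame"][200:340,270:430,::-1],None,fx=4,fy=4,interpolation=cv2.INTER_CUBIC))
E
```

```text
time: 1.25
tool_pos: [0.4262, -0.298, 0.2313]
tool_rot: [-0.137, 0.137, -0.694, 0.694]
contact_force: [0.5, 0.2, 0.1]
gripper_width: 0.398
time: 2.0
tool_pos: [0.4727, -0.2295, 0.2312]
tool_rot: [0.01, -0.01, 0.707, -0.707]
contact_force: [0.9, -0.2, -0.2]
gripper_width: 0.4
t 2.0 p [ 472.7 -229.5  231.2] z-ang -88.4 ydir [-0.  0. -1.] Ftool [-0.93  0.24  0.19] w 0.4 ang 181.35 r 91.2
tool delta cm [0.08 3.12 0.02] (in present axes)
```

View pics/w1.png

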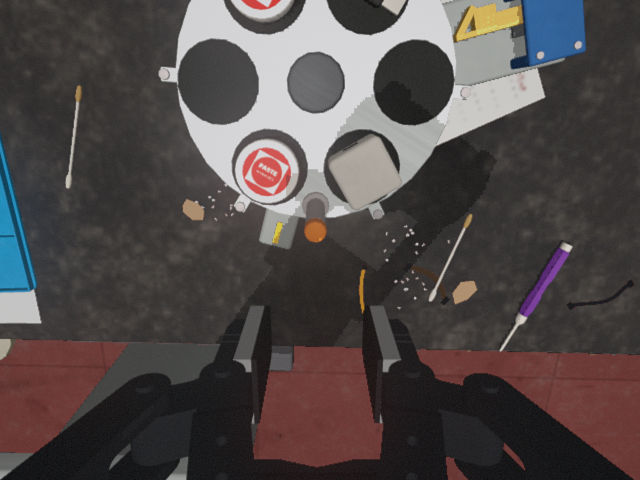

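View pics/si1.png

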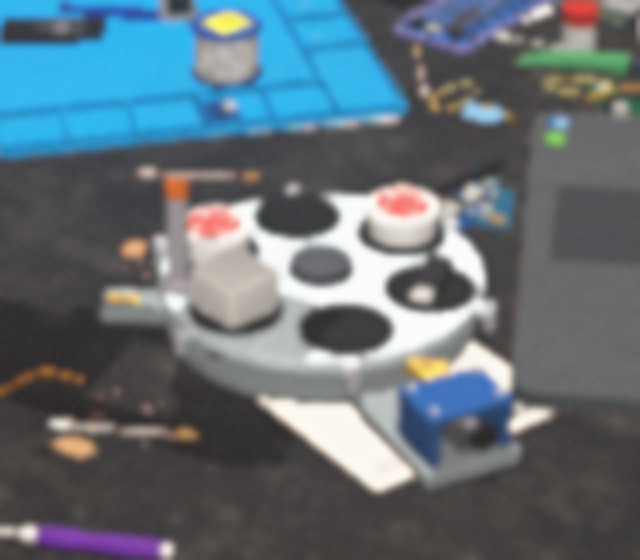

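The wrist view shows the cap at (315,231), hub (316,82), pins at (377,211) and (465,93), and the nose tip near (458,35). The post is centred between the jaws laterally.

```bash
python3 - <<'E'
from plant import *
from h import *
s=state(); w=grab_frame("wrist"); rep(s)
print("cap",fr(plane(w,315.5,231,.113)),"hub",fr(plane(w,316,82,.040)),"ptr",fr(plane(w,277.5,233,.012)))
for u,v in((377,211),(465,93),(241,206),(166,74)):
  p=plane(w,u,v,.040); d=p[:2]-C; print("pin",fr(p),np.linalg.norm(d)*1000,np.degrees(np.arctan2(d[1],d[0]))%360)
for u,v in((457,38),(462,17),(521,30)):
  p=plane(w,u,v,.040); d=p[:2]-C; print("nose",fr(p),np.linalg.norm(d)*1000,np.degrees(np.arctan2(d[1],d[0]))%360)
m=blobs(w,(290,200,340,260),(3,150,80),(16,255,255)); print(m)
E
```

```text
t 2.1 p [ 472.6 -229.6  231.2] z-ang -88.4 ydir [-0.  0. -1.] Ftool [0.12 0.09 0.35] w 0.399 ang 181.44 r 91.2
cap [ 474.47 -228.26  113.  ] hub [ 565.97 -225.91   40.  ] ptr [ 441.25 -195.47   12.  ]
pin [ 470.61 -277.47   40.  ] 105.83998587233107 208.2964962909577
pin [ 561.56 -335.65   40.  ] 108.37583866680646 268.8147450642073
pin [ 471.58 -168.78   40.  ] 109.22072996931196 147.60415336272516
pin [ 568.26 -116.96   40.  ] 110.43382292957091 87.68459944831162
nose [ 598.08 -324.94   40.  ] 103.4814014983219 289.34621093382646
nose [ 611.5  -326.68   40.  ] 110.23037096948002 295.63807934032917
nose [ 604.5  -369.36   40.  ] 147.77692912186828 285.9882169564492
[(np.int32(404), array([314.8490099 , 230.34653465]), array([304, 219,  22,  23]))]
```

```bash
sed -i 's/^C=.*/C=np.array([564.7,-226.8])\/1000/' h.py
python3 -m crank '[[[-0.2,0,3,0,0],[-0.2,0,3,0,0],[-0.2,0,3,0,0],[-0.2,0,3,0,0],[-0.2,0,2,0,0],[-0.2,0,1.4,0,0],[-0.2,0,0,0,0]]]'
python3 - <<'E'
from plant import *
from h import *
s=state(); rep(s)
w=grab_frame("wrist"); cv2.imwrite("pics/w2.png",w["frame"][:,:,::-1])
E
```

```text
time: 3.02
tool_pos: [0.4721, -0.2292, 0.0763]
tool_rot: [0.009, -0.01, 0.707, -0.707]
contact_force: [0.5, -0.0, -0.0]
gripper_width: 0.4
t 3.02 p [ 472.1 -229.2   76.3] z-ang -88.4 ydir [-0.002  0.001 -1.   ] Ftool [-0.49  0.01  0.03] w 0.4 ang 181.48 r 92.7
```

View pics/w2.png

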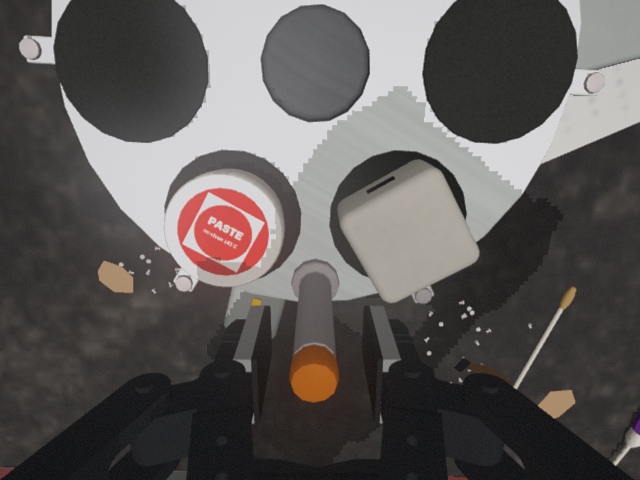

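```bash

python3 -m crank '[[[-0.45,0,0,0,0],[-0.45,0,0,0,0],[-0.45,0,0,-0.1,0],[-0.45,0,0,-0.1,0],[-0.45,0,0,-0.1,0],[-0.45,0,0,-0.1,0],[-0.45,0,0,-0.1,0.6],[-0.45,0,0,-0.1,0.6]]]'
python3 -c "
from plant import *;from h import *;rep(state())"
```

```text
time: 4.08
tool_pos: [0.4726, -0.2238, 0.0773]
tool_rot: [-0.002, 0.002, -0.707, 0.707]
contact_force: [0.9, -1.7, -1.3]
gripper_width: 0.277
t 4.08 p [ 472.6 -223.8   77.3] z-ang -89.7 ydir [ 0.    -0.001 -1.   ] Ftool [-0.89  1.34  1.7 ] w 0.277 ang 178.12 r 92.2
```

```bash

python3 -m crank '[[[-0.45,0,0,-0.25,1.56],[-0.45,0,0,-0.25,1.56],[-0.45,0,0,-0.25,1.56],[-0.45,0,0,-0.25,1.56],[-0.45,0,0,-0.25,1.56],[-0.45,0,0,-0.25,1.56],[-0.45,0,0,-0.25,1.56],[-0.45,0,0,-0.25,1.56]]]'
python3 -c "
from plant import *;from h import *;rep(state())
w=grab_frame('wrist'); cv2.imwrite('pics/w3.png',w['frame'][:,:,::-1])"
```

```text
time: 5.08
tool_pos: [0.4744, -0.2036, 0.0774]
tool_rot: [0.075, -0.075, -0.703, 0.703]
contact_force: [1.8, -1.6, 0.2]
gripper_width: 0.275
t 5.08 p [ 474.4 -203.6   77.4] z-ang -102.2 ydir [ 0. -0. -1.] Ftool [-2.11 -0.2   1.23] w 0.275 ang 165.59 r 93.2
```

View pics/w3.png

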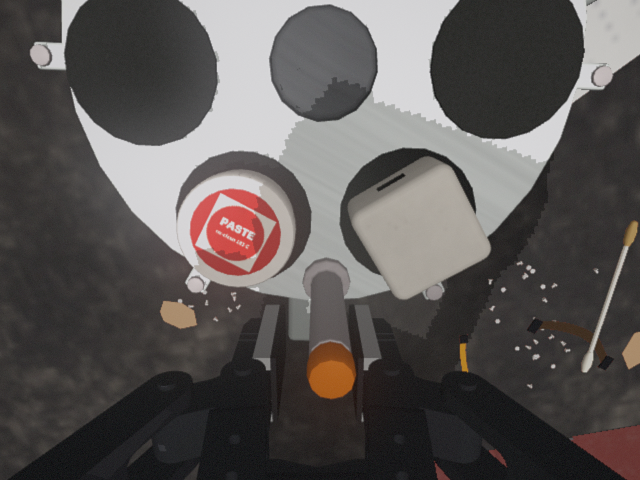

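```bash

python3 -m crank '[[[-0.45,-0.015,0,-0.25,1.56],[-0.45,-0.015,0,-0.25,1.56],[-0.45,-0.015,0,-0.25,1.56],[-0.45,-0.015,0,-0.25,1.56],[-0.45,-0.015,0,-0.25,1.56],[-0.45,-0.01,0,-0.25,1.56],[-0.45,-0.01,0,-0.25,1.56],[-0.45,-0.01,0,-0.25,1.56]]]'
python3 -c "
from plant import *;from h import *;rep(state())"
```

```text
time: 6.12
tool_pos: [0.4813, -0.1848, 0.0772]
tool_rot: [-0.152, 0.151, 0.691, -0.691]
contact_force: [-1.6, 0.1, 1.9]
gripper_width: 0.277
t 6.12 p [ 481.3 -184.8   77.2] z-ang -114.7 ydir [-0.  0. -1.] Ftool [ 1.54 -1.94  0.59] w 0.277 ang 153.24 r 93.4
```

```bash

cat > r.sh <<'E'
python3 -c "
from plant import *;from h import *;rep(state())"
E
python3 -m crank '[[[-0.45,-0.02,0,-0.2,1.25],[-0.45,-0.02,0,-0.2,1.25],[-0.45,-0.02,0,-0.15,0.93],[-0.45,-0.02,0,-0.15,0.93],[-0.45,-0.01,0,-0.12,0.75],[-0.45,-0.01,0,-0.12,0.75],[-0.45,-0.01,0,-0.12,0.75],[-0.45,-0.01,0,-0.12,0.75]]]'; sh r.sh
python3 -m crank '[[[-0.45,0,0,-0.12,0.75],[-0.45,0,0,-0.12,0.75],[-0.45,0,0,-0.12,0.75],[-0.45,0,0,-0.12,0.75]]]'; sh r.sh
python3 -m crank '[[[-0.45,0,0,-0.12,0.75],[-0.45,0,0,-0.12,0.75],[-0.45,0,0,-0.12,0.75],[-0.45,0,0,-0.12,0.75]]]'; sh r.sh
```

```text
time: 7.12
tool_pos: [0.4878, -0.175, 0.0771]
tool_rot: [-0.195, 0.195, 0.68, -0.68]
contact_force: [-4.1, -0.3, -0.8]
gripper_width: 0.277
t 7.12 p [ 487.8 -175.    77.1] z-ang -122.0 ydir [-0.  0. -1.] Ftool [3.29 0.81 2.39] w 0.277 ang 146.01 r 92.7
time: 7.62
tool_pos: [0.4901, -0.1718, 0.0771]
tool_rot: [0.213, -0.213, -0.674, 0.675]
contact_force: [-3.7, -4.1, -1.4]
gripper_width: 0.274
t 7.62 p [ 490.1 -171.8   77.1] z-ang -125.0 ydir [-0.001 -0.002 -1.   ] Ftool [0.68 1.4  5.49] w 0.274 ang 143.61 r 92.6
time: 8.12
tool_pos: [0.4928, -0.1685, 0.0771]
tool_rot: [0.231, -0.23, -0.667, 0.67]
contact_force: [-5.1, -6.9, -1.2]
gripper_width: 0.273
t 8.12 p [ 492.8 -168.5   77.1] z-ang -128.0 ydir [-0.002 -0.003 -1.   ] Ftool [-0.23  1.27  8.53] w 0.273 ang 140.96 r 92.6
```

```bash

python3 -m crank '[[[-0.45,0,0,-0.08,0.5],[-0.45,0,0,-0.08,0.5]]]'; sh r.sh
python3 -c "
from plant import *;from h import *;
w=grab_frame('wrist'); cv2.imwrite('pics/w4.png',w['frame'][:,:,::-1])
a=grab_frame('side')['frame'][230:330,285:415,::-1]; cv2.imwrite('pics/si4.png',cv2.resize(a,None,fx=6,fy=6,interpolation=cv2.INTER_CUBIC));rep(state())"
```

```text
time: 8.38
tool_pos: [0.4937, -0.1673, 0.0771]
tool_rot: [0.236, -0.236, -0.665, 0.668]
contact_force: [-4.4, -6.1, -1.8]
gripper_width: 0.276
t 8.38 p [ 493.7 -167.3   77.1] z-ang -129.0 ydir [-0.002 -0.003 -1.   ] Ftool [-0.45  1.87  7.51] w 0.276 ang 140.06 r 92.6
t 8.47 p [ 493.8 -167.1   77.1] z-ang -129.0 ydir [-0.001 -0.002 -1.   ] Ftool [0.17 1.72 6.53] w 0.276 ang 139.88 r 92.7
```

View pics/si4.png

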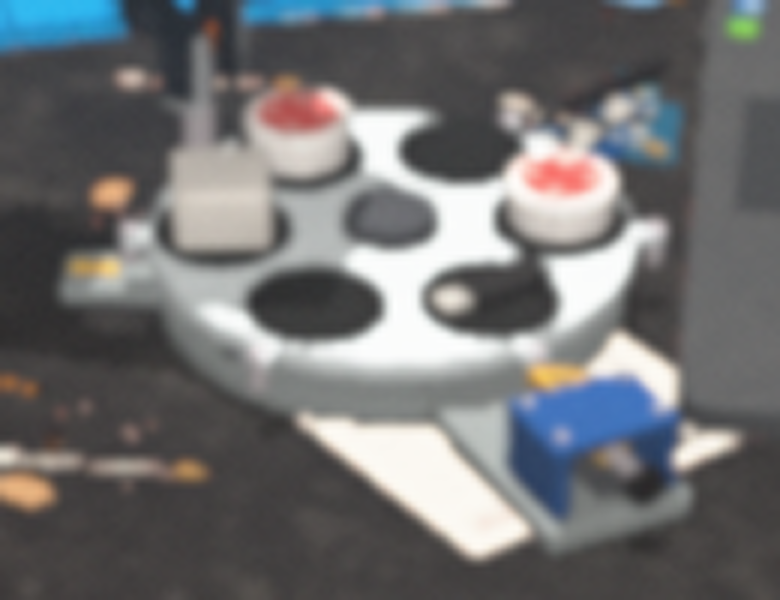

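View pics/w4.png

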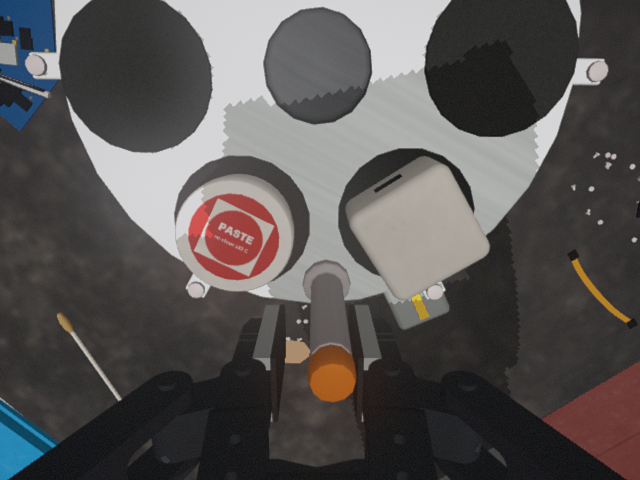

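Side view: the pin at (530,350) is riding on the brass nose at (550,375). It's close to clicking over.

```bash

python3 -m crank '[[[-0.45,0,0,-0.08,0.5],[-0.45,0,0,-0.08,0.5],[-0.45,0,0,-0.08,0.5]]]'; sh r.sh
python3 -m crank '[[[-0.45,0,0,-0.08,0.5],[-0.45,0,0,-0.08,0.5],[-0.45,0,0,-0.08,0.5]]]'; sh r.sh
python3 -m crank '[[[-0.45,0,0,-0.08,0.5],[-0.45,0,0,-0.08,0.5],[-0.45,0,0,-0.08,0.5]]]'; sh r.sh
```

```text
time: 8.85
tool_pos: [0.496, -0.1641, 0.0772]
tool_rot: [0.245, -0.245, -0.663, 0.663]
contact_force: [-1.4, -1.8, -2.3]
gripper_width: 0.273
t 8.85 p [ 496.  -164.1   77.2] z-ang -130.5 ydir [ 0. -0. -1.] Ftool [-0.11  2.34  2.27] w 0.273 ang 137.62 r 93.0
time: 9.22
tool_pos: [0.4978, -0.162, 0.0775]
tool_rot: [-0.253, 0.254, 0.66, -0.66]
contact_force: [-1.0, -0.9, -1.4]
gripper_width: 0.276
t 9.22 p [ 497.8 -162.    77.5] z-ang -132.0 ydir [ 0.001  0.    -1.   ] Ftool [0.19 1.38 1.35] w 0.276 ang 135.92 r 93.1
time: 9.6
tool_pos: [0.4993, -0.1606, 0.0776]
tool_rot: [0.262, -0.262, -0.657, 0.657]
contact_force: [-1.3, -1.2, 0.6]
gripper_width: 0.274
t 9.6 p [ 499.3 -160.6   77.6] z-ang -133.5 ydir [ 0. -0. -1.] Ftool [ 0.12 -0.56  1.81] w 0.274 ang 134.65 r 93.0
```

Click felt at a TCP angle of about 139°: force fell from 7 N to 2 N. I'll carry on until the pin stands well past the nose.

```bash

python3 -m crank '[[[-0.45,-0.01,0,-0.12,0.75],[-0.45,-0.01,0,-0.12,0.75],[-0.45,-0.01,0,-0.12,0.75],[-0.45,-0.01,0,-0.12,0.75],[-0.45,-0.01,0,-0.12,0.75],[-0.45,-0.01,0,-0.12,0.75],[-0.45,0,0,-0.1,0.6],[-0.45,0,0,0,0]]]'; sh r.sh
python3 -c "
from plant import *;from h import *;
w=grab_frame('wrist'); cv2.imwrite('pics/w5.png',w['frame'][:,:,::-1])
a=grab_frame('side')['frame'][230:330,285:415,::-1]; cv2.imwrite('pics/si5.png',cv2.resize(a,None,fx=6,fy=6,interpolation=cv2.INTER_CUBIC));rep(state())"
```

```text
time: 10.6
tool_pos: [0.5055, -0.1551, 0.0772]
tool_rot: [-0.291, 0.291, 0.645, -0.644]
contact_force: [-0.5, -0.6, 1.4]
gripper_width: 0.274
t 10.6 p [ 505.5 -155.1   77.2] z-ang -138.6 ydir [ 0.  0. -1.] Ftool [-0.12 -1.43  0.78] w 0.274 ang 129.53 r 93.0
t 10.7 p [ 505.5 -155.1   77.2] z-ang -138.6 ydir [ 0.  0. -1.] Ftool [ 0.41 -0.21  0.47] w 0.277 ang 129.55 r 93.0
```

View pics/si5.png

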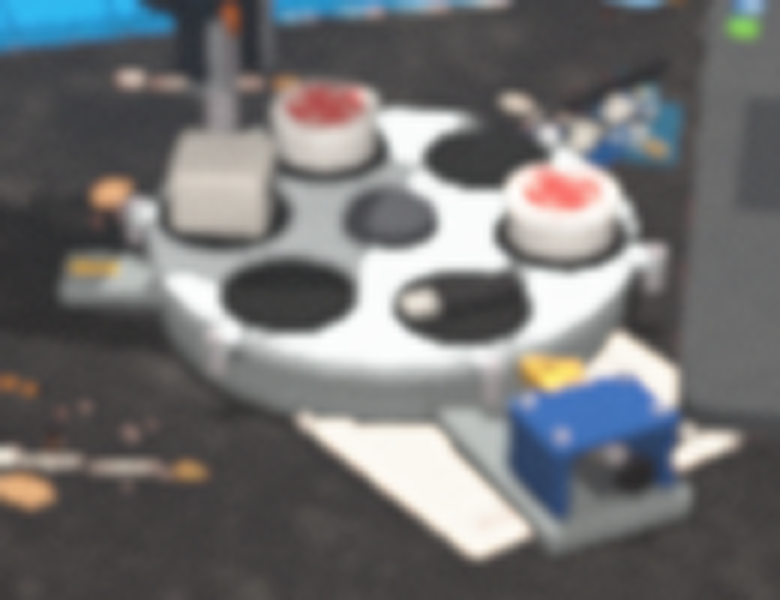

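View pics/w5.png

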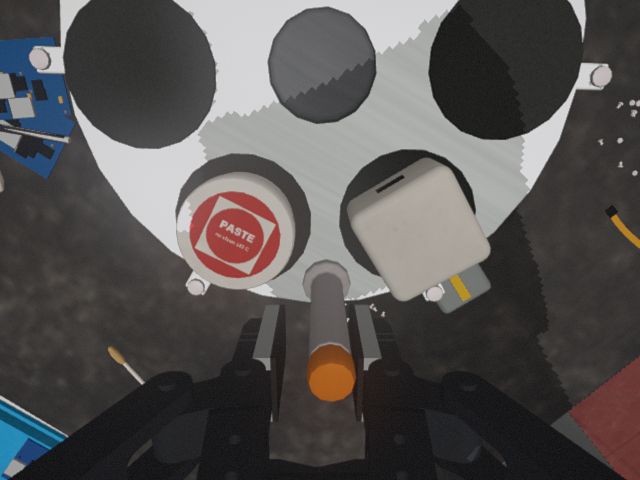

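The pin at side crop (493,375) now stands well clear of the nose edge at (525,370). I'll go on 2 mm for margin, then reverse across the slack.

```bash

python3 -m crank '[[[-0.45,0,0,-0.1,0.62],[-0.45,0,0,-0.1,0.62],[-0.45,0,0,0,0],[-0.45,0,0,0.1,0],[-0.45,0,0,0.15,0],[-0.45,0,0,0.15,0],[-0.45,0,0,0.15,0],[-0.45,0,0,0.1,0]]]'; sh r.sh
python3 -m crank '[[[-0.45,0,0,0.08,0],[-0.45,0,0,0.08,0],[-0.45,0,0,0.08,0]]]'; sh r.sh
python3 -m crank '[[[-0.45,0,0,0.08,-0.5],[-0.45,0,0,0.08,-0.5],[-0.45,0,0,0.08,-0.5]]]'; sh r.sh
```

```text
time: 11.7
tool_pos: [0.5018, -0.1581, 0.0773]
tool_rot: [-0.298, 0.298, 0.641, -0.641]
contact_force: [-1.2, -0.3, 0.5]
gripper_width: 0.278
t 11.7 p [ 501.8 -158.1   77.3] z-ang -139.8 ydir [ 0.  0. -1.] Ftool [ 0.53 -0.48  1.07] w 0.278 ang 132.48 r 93.1
time: 12.08
tool_pos: [0.5002, -0.1595, 0.0773]
tool_rot: [-0.298, 0.298, 0.642, -0.641]
contact_force: [1.1, 1.1, -1.2]
gripper_width: 0.277
t 12.07 p [ 500.2 -159.5   77.3] z-ang -139.8 ydir [ 0.001  0.    -1.   ] Ftool [ 0.1   1.22 -1.56] w 0.277 ang 133.76 r 93.2
time: 12.45
tool_pos: [0.4984, -0.1613, 0.0774]
tool_rot: [0.289, -0.289, -0.645, 0.645]
contact_force: [1.6, 0.1, -1.5]
gripper_width: 0.269
t 12.45 p [ 498.4 -161.3   77.4] z-ang -138.3 ydir [ 0. -0. -1.] Ftool [-1.03  1.47 -1.24] w 0.269 ang 135.34 r 93.2
```

```bash

python3 -m crank '[[[-0.45,0,0,0.08,-0.5],[-0.45,0,0,0.08,-0.5],[-0.45,0,0,0.06,-0.4],[-0.45,0,0,0.05,-0.3]]]'; sh r.sh
python3 -m crank '[[[-0.45,0,0,0.04,-0.25],[-0.45,0,0,0.04,-0.25],[-0.45,0,0,0.04,-0.25],[-0.45,0,0,0.04,-0.25]]]'; sh r.sh
python3 -m crank '[[[-0.45,0,0,0.03,-0.2],[-0.45,0,0,0.03,-0.2],[-0.45,0,0,0.03,-0.2],[-0.45,0,0,0.03,-0.2]]]'; sh r.sh
```

```text
time: 12.95
tool_pos: [0.4963, -0.1631, 0.0774]
tool_rot: [0.28, -0.28, -0.649, 0.649]
contact_force: [1.9, 0.6, -0.2]
gripper_width: 0.273
t 12.95 p [ 496.3 -163.1   77.4] z-ang -136.6 ydir [ 0. -0. -1.] Ftool [-0.87  0.15 -1.77] w 0.273 ang 137.04 r 93.4
time: 13.45
tool_pos: [0.4952, -0.1642, 0.0774]
tool_rot: [0.274, -0.274, -0.652, 0.652]
contact_force: [1.8, 0.3, 0.7]
gripper_width: 0.275
t 13.45 p [ 495.2 -164.2   77.4] z-ang -135.6 ydir [ 0. -0. -1.] Ftool [-1.04 -0.66 -1.56] w 0.275 ang 137.99 r 93.6
time: 13.95
tool_pos: [0.4943, -0.165, 0.0773]
tool_rot: [-0.27, 0.27, 0.654, -0.654]
contact_force: [1.8, 0.8, -0.0]
gripper_width: 0.272
t 13.95 p [ 494.3 -165.    77.3] z-ang -134.8 ydir [ 0.  0. -1.] Ftool [-0.71  0.03 -1.82] w 0.272 ang 138.72 r 93.7
```

```bash

python3 -m crank '[[[-0.45,-0.01,0,0.03,-0.2],[-0.45,-0.01,0,0.03,-0.2],[-0.45,0,0,0.03,-0.2],[-0.45,0,0,0.03,-0.2]]]'; sh r.sh
python3 -m crank '[[[-0.45,0,0,0.03,-0.2],[-0.45,0,0,0.03,-0.2],[-0.45,0,0,0.03,-0.2]]]'; sh r.sh
```

```text
time: 14.45
tool_pos: [0.4935, -0.1659, 0.0773]
tool_rot: [-0.265, 0.265, 0.656, -0.656]
contact_force: [1.5, 0.0, 1.2]
gripper_width: 0.273
t 14.45 p [ 493.5 -165.9   77.3] z-ang -134.0 ydir [-0.  0. -1.] Ftool [-1.07 -1.25 -1.1 ] w 0.273 ang 139.47 r 93.6
time: 14.82
tool_pos: [0.4929, -0.1667, 0.0773]
tool_rot: [0.262, -0.262, -0.657, 0.657]
contact_force: [0.9, -0.2, 0.6]
gripper_width: 0.278
t 14.82 p [ 492.9 -166.7   77.3] z-ang -133.4 ydir [-0. -0. -1.] Ftool [-0.79 -0.6  -0.43] w 0.278 ang 140.04 r 93.6
```

```bash

python3 -m crank '[[[-0.45,0,0,0.03,-0.2],[-0.45,0,0,0.03,-0.2],[-0.45,0,0,0.03,-0.2]]]'; sh r.sh
python3 -m crank '[[[-0.45,0,0,0.03,-0.2],[-0.45,0,0,0.03,-0.2]]]'; sh r.sh
python3 -m crank '[[[-0.45,0,0,0.03,-0.2],[-0.45,0,0,0.03,-0.2]]]'; sh r.sh
```

```text
time: 15.2
tool_pos: [0.4925, -0.1672, 0.0773]
tool_rot: [-0.258, 0.258, 0.658, -0.658]
contact_force: [3.1, 0.8, 1.0]
gripper_width: 0.275
t 15.2 p [ 492.5 -167.2   77.3] z-ang -132.8 ydir [ 0.001  0.    -1.   ] Ftool [-1.72 -1.05 -2.7 ] w 0.275 ang 140.44 r 93.6
time: 15.45
tool_pos: [0.4924, -0.1675, 0.0774]
tool_rot: [-0.255, 0.256, 0.66, -0.659]
contact_force: [4.8, 3.0, 0.4]
gripper_width: 0.275
t 15.45 p [ 492.4 -167.5   77.4] z-ang -132.4 ydir [ 0.001  0.001 -1.   ] Ftool [-1.54 -0.35 -5.44] w 0.275 ang 140.62 r 93.5
time: 15.7
tool_pos: [0.4923, -0.1676, 0.0774]
tool_rot: [-0.253, 0.254, 0.661, -0.659]
contact_force: [6.6, 3.4, -0.3]
gripper_width: 0.275
t 15.7 p [ 492.3 -167.6   77.4] z-ang -132.0 ydir [ 0.002  0.001 -1.   ] Ftool [-2.62  0.35 -6.96] w 0.275 ang 140.74 r 93.5
```

Stop felt at about 140.5° TCP: the position froze while the force rose. I'll press up in small steps without twisting.

```bash

python3 -m crank '[[[-0.45,-0.01,0,0.03,0],[-0.45,-0.01,0,0.03,0],[-0.45,0,0,0,0]]]'; sh r.sh
python3 -c "
from plant import *;from h import *
for i in range(3): grab_frame('side'); rep(state())"
```

```text
time: 16.08
tool_pos: [0.4922, -0.1678, 0.0774]
tool_rot: [-0.253, 0.254, 0.661, -0.659]
contact_force: [7.3, 5.6, -0.4]
gripper_width: 0.274
t 16.07 p [ 492.2 -167.8   77.4] z-ang -132.0 ydir [ 0.002  0.002 -1.   ] Ftool [-1.66  0.39 -9.06] w 0.274 ang 140.84 r 93.5
t 16.12 p [ 492.2 -167.8   77.4] z-ang -132.0 ydir [ 0.002  0.002 -1.   ] Ftool [-1.45  1.17 -8.53] w 0.274 ang 140.83 r 93.5
t 16.18 p [ 492.2 -167.7   77.3] z-ang -132.0 ydir [ 0.002  0.002 -1.   ] Ftool [-2.56 -0.07 -8.76] w 0.277 ang 140.84 r 93.5
t 16.23 p [ 492.2 -167.7   77.4] z-ang -132.0 ydir [ 0.002  0.002 -1.   ] Ftool [-1.9   1.05 -7.57] w 0.274 ang 140.83 r 93.5
```

```bash

python3 -m crank '[[[-0.45,0,0,0.03,0],[-0.45,0,0,0.03,0],[-0.45,0,0,0.02,0],[-0.45,0,0,0,0]]]'; sh r.sh
python3 -c "
from plant import *;from h import *
for i in range(3): grab_frame('side'); rep(state())"
```

```text
time: 16.73
tool_pos: [0.4921, -0.1679, 0.0774]
tool_rot: [-0.253, 0.254, 0.661, -0.659]
contact_force: [7.8, 6.8, -1.3]
gripper_width: 0.275
t 16.73 p [ 492.1 -167.9   77.4] z-ang -132.0 ydir [ 0.003  0.003 -1.   ] Ftool [ -1.23   1.39 -10.32] w 0.275 ang 140.95 r 93.5
t 16.77 p [ 492.1 -167.9   77.4] z-ang -132.0 ydir [ 0.004  0.003 -1.   ] Ftool [ -2.49   1.48 -10.95] w 0.277 ang 140.97 r 93.5
t 16.82 p [ 492.1 -167.9   77.4] z-ang -132.0 ydir [ 0.004  0.003 -1.   ] Ftool [ -1.78   0.51 -10.27] w 0.278 ang 140.96 r 93.5
t 16.88 p [ 492.1 -167.9   77.4] z-ang -132.0 ydir [ 0.004  0.003 -1.   ] Ftool [ -2.23   1.21 -10.85] w 0.276 ang 140.95 r 93.5
```

Slope is about 2.6 N/mm, so another 0.5 mm gets 12 N.

```bash

python3 -m crank '[[[-0.45,0,0,0.03,0],[-0.45,0,0,0.02,0],[-0.45,0,0,0,0]]]'; sh r.sh
python3 -m crank '[[[-0.45,0,0,0,0],[-0.45,0,0,0,0],[-0.45,0,0,0,0],[-0.45,0,0,0,0]]]'; sh r.sh
python3 -c "
from plant import *;from h import *
for i in range(4): grab_frame('side'); rep(state())"
```

```text
time: 17.25
tool_pos: [0.492, -0.168, 0.0774]
tool_rot: [-0.253, 0.255, 0.662, -0.658]
contact_force: [9.0, 8.1, -2.1]
gripper_width: 0.273
t 17.25 p [ 492.  -168.    77.4] z-ang -132.0 ydir [ 0.004  0.003 -1.   ] Ftool [ -1.29   2.14 -12.01] w 0.273 ang 141.05 r 93.5
time: 17.75
tool_pos: [0.492, -0.168, 0.0774]
tool_rot: [-0.253, 0.255, 0.662, -0.658]
contact_force: [9.5, 6.7, -1.5]
gripper_width: 0.273
t 17.75 p [ 492.  -168.    77.4] z-ang -132.0 ydir [ 0.004  0.003 -1.   ] Ftool [ -2.56   1.57 -11.38] w 0.273 ang 141.04 r 93.5
t 17.8 p [ 492.  -168.    77.4] z-ang -132.0 ydir [ 0.004  0.003 -1.   ] Ftool [ -2.38   1.37 -11.85] w 0.278 ang 141.05 r 93.5
t 17.85 p [ 492.  -168.    77.4] z-ang -132.0 ydir [ 0.004  0.003 -1.   ] Ftool [ -2.55   1.07 -11.55] w 0.277 ang 141.03 r 93.5
t 17.9 p [ 492.  -168.    77.3] z-ang -132.0 ydir [ 0.004  0.003 -1.   ] Ftool [ -1.43   1.96 -11.9 ] w 0.275 ang 141.05 r 93.5
t 17.95 p [ 492.  -168.    77.4] z-ang -132.0 ydir [ 0.004  0.003 -1.   ] Ftool [ -2.35   1.13 -13.  ] w 0.273 ang 141.04 r 93.5
```

Holding at about 12 N for well over a second.

```bash

python3 -m crank '[[[-0.45,0,0,0.01,0],[-0.45,0,0,0,0],[-0.45,0,0,0,0],[-0.45,0,0,0,0],[-0.45,0,0,0,0],[-0.45,0,0,0,0]]]'; sh r.sh
python3 -m crank '[[[-0.45,0,0,0,0],[-0.45,0,0,0,0],[-0.45,0,0,0,0],[-0.45,0,0,0,0],[-0.45,0,0,0,0],[-0.45,0,0,0,0]]]'; sh r.sh
```

```text
time: 18.7
tool_pos: [0.4919, -0.1681, 0.0774]
tool_rot: [-0.253, 0.255, 0.662, -0.658]
contact_force: [9.5, 6.8, -1.1]
gripper_width: 0.273
t 18.7 p [ 491.9 -168.1   77.4] z-ang -132.0 ydir [ 0.004  0.003 -1.   ] Ftool [ -2.51   1.17 -11.41] w 0.273 ang 141.08 r 93.5
time: 19.45
tool_pos: [0.492, -0.168, 0.0774]
tool_rot: [-0.253, 0.255, 0.662, -0.658]
contact_force: [9.8, 8.4, -2.7]
gripper_width: 0.277
t 19.45 p [ 492.  -168.    77.4] z-ang -132.0 ydir [ 0.004  0.003 -1.   ] Ftool [ -1.65   2.77 -12.73] w 0.277 ang 141.07 r 93.5
```

```bash

python3 -m crank '[[[-0.45,0,0,-0.06,0],[-0.45,0,0,-0.06,0],[-0.45,0,0,-0.06,0],[-0.45,0,0,-0.06,0],[-0.45,0,0,-0.08,0],[-0.45,0,0,-0.1,0],[-0.45,0,0,0,0]]]'; sh r.sh
```

```text
time: 20.32
tool_pos: [0.4923, -0.1667, 0.0767]
tool_rot: [0.254, -0.253, -0.66, 0.66]
contact_force: [-0.3, 0.0, 0.8]
gripper_width: 0.273
t 20.32 p [ 492.3 -166.7   76.7] z-ang -132.0 ydir [-0.002  0.    -1.   ] Ftool [ 0.2  -0.8   0.15] w 0.273 ang 140.29 r 94.1
```

```bash

python3 -m crank '[[[-0.45,0,0,-0.1,0],[-0.45,0,0,-0.1,0],[-0.45,0,0,-0.1,0],[-0.3,0,0,0,0],[-0.2,0,0,0,0],[-0.2,0,0,0,0]]]'; sh r.sh
python3 -c "
from plant import *;from h import *
w=grab_frame('wrist'); cv2.imwrite('pics/w6.png',w['frame'][:,:,::-1])"
```

```text
time: 21.08
tool_pos: [0.4951, -0.1644, 0.0773]
tool_rot: [0.254, -0.254, -0.66, 0.66]
contact_force: [-0.0, 0.2, -0.7]
gripper_width: 0.401
t 21.07 p [ 495.1 -164.4   77.3] z-ang -132.0 ydir [-0. -0. -1.] Ftool [ 0.11  0.67 -0.1 ] w 0.401 ang 138.12 r 93.4
```

View pics/w6.png

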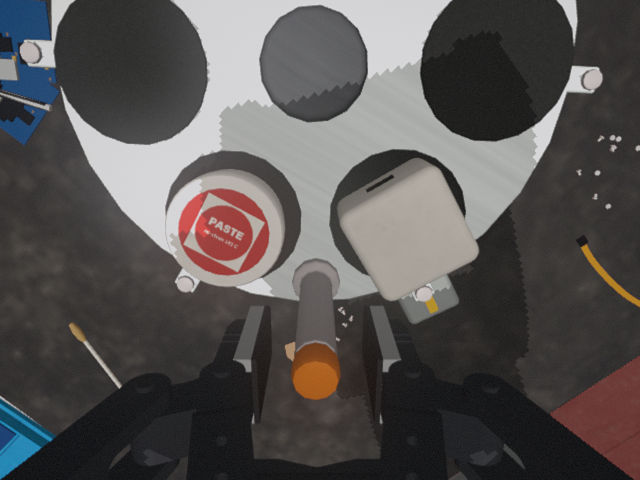

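The cap at (316,370) is clear of both pads, at inner edges 265 and 372. I'll rise straight up and look again.

```bash

python3 -m crank '[[[-0.2,0,-1,0,0],[-0.2,0,-2,0,0],[-0.2,0,-3,0,0],[-0.2,0,-3,0,0],[-0.2,0,-3,0,0],[-0.2,0,-3,0,0],[-0.2,0,0,0,0]]]'; sh r.sh
python3 -c "
from plant import *;from h import *
w=grab_frame('wrist'); cv2.imwrite('pics/w7.png',w['frame'][:,:,::-1])
f=grab_frame('side'); cv2.imwrite('pics/si7.png',cv2.resize(f['frame'][230:330,285:415,::-1],None,fx=6,fy=6,interpolation=cv2.INTER_CUBIC)); cv2.imwrite('pics/si7f.png',f['frame'][:,:,::-1])
b=blobs(w,(200,150,450,400),(3,150,80),(16,255,255)); print([(x[0],x[1]) for x in b])
for x in b:
  if x[0]>200:
    p=plane(w,*x[1],.113); d=p[:2]-C; print(fr(p),np.linalg.norm(d),np.degrees(np.arctan2(d[1],d[0])))"
```

```text
time: 22.0
tool_pos: [0.4968, -0.1652, 0.2313]
tool_rot: [0.251, -0.256, -0.66, 0.66]
contact_force: [-0.3, -0.1, 0.4]
gripper_width: 0.401
t 22.0 p [ 496.8 -165.2  231.3] z-ang -132.0 ydir [ 0.006 -0.003 -1.   ] Ftool [ 0.2  -0.44  0.27] w 0.401 ang 137.81 r 91.7
[(np.int32(398), array([317.30150754, 233.01507538]))]
[ 497.59 -165.66  113.  ] 0.09078342587064897 137.66703799979462
```

View pics/si7.png

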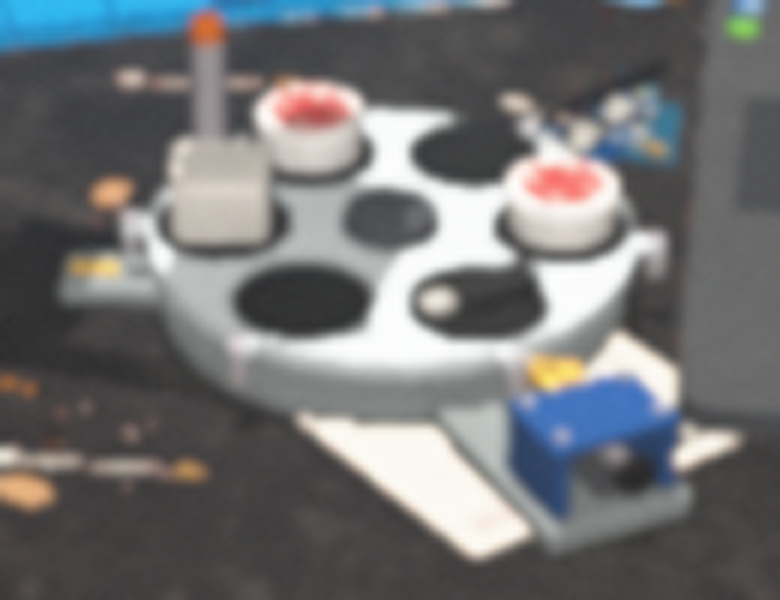

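View pics/w7.png

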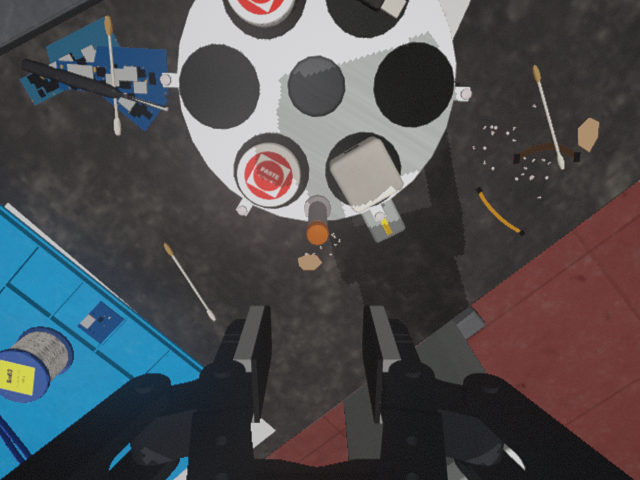

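View pics/si7f.png

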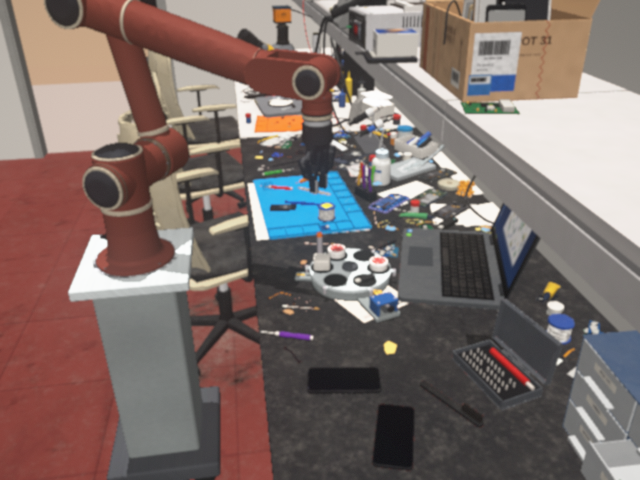

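The pin at (518,368) sits against the nose edge at (530,370). The charger is at the pointer, the arm is clear, and nothing around the table has moved. Handing in.

```bash
python3 -c "
from plant import *
print(job_done())"
```

```text
the job is handed in; nothing more can be done
None
```

I turned the table clockwise by one station, seated it back on the latch and handed the job in at about 22 s of the 48 s allowed. No check failed; the judge gives no verdict.

- **Click:** The latch was felt by force, with the push falling from about 7 N to 2 N as the pin went over. I then carried on about 10° more, roughly 2 cm at the pin. That extra distance comes from the measured turn and the pictures, not from a direct measurement.
- **Force over the latch:** One reading while riding over reached 8.5 N at the post, above the 3–5 N stated for the latch plus about 1.5 N of friction.
- **Press:** I turned the table gently back to a stiff stop and built the push up in small steps. I held it there for about 2.2 s, with readings of 11.4–13.0 N at the post and a mean of about 12 N. By the stated ratio that is about 8.5 N at the latch.
- **Final look:** After release the pin sits against the flat of the nose. The post is at 137.7°, which puts the charger about 1.2° (1.5 mm) from the pointer line. The gripper is about 12 cm above the post cap, and the loose items visible in the pictures look undisturbed.

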